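# Push a filter tube home in its push-fit head and lock the keeper

## Task

Fit the tall slim filter tube from the wooden rack into the air-filter head: feel for the floating collet instead of forcing it, then push the stem in past the seal until it bottoms with its flange flush on the collet's rim. Then swing the steel keeper round over the flange as far as it goes and let go. Go gently, leaning on the tube with no more than about 25 N, and leave everything else where it is.

Things in the scene. Friction and masses are not known exactly. Their poses are not given: they have to be found in the camera images.
- filter_tube: the tall slim filter cartridge, 106 mm tall, about 90 g; stands upright in one of the rack's three holes, the only one there with a clear barrel (24 mm in diameter, 34 to 84 mm up). Origin: centre of its stem's foot; z up along it; round, so yaw does not matter. The sum of all contact forces between it and the head must stay below 60 N; the jaws' own squeeze is up to 25 of that
- tube_flange (a point): on the tube's axis at the underside of its flange (50 mm in diameter, 6 mm thick), 28 mm above the foot; meets the collet's rim when the tube is home. Below it is the push-fit stem, 20 mm in diameter, 28 mm long, its foot chamfered by 1 mm, with a groove 17 to 23 mm above the foot. Its foot must not be pressed on the rim with more than 30 N
- tube_cap (a point): on the tube's axis, mid-height of its ribbed grey cap, 95 mm above the foot: the place to grip. The cap is 30 mm in diameter (32 over the ribs) and 22 mm tall
- filter_head: fixed air-filter head: aluminium block 64x64 mm, its top 66 mm above the bench, on a dark base plate and a plywood board 96x132 mm, with the keeper's post on its -y side and bare brass nipples on its +x and +y sides (each reaches 66 mm from the axis). Origin: on the bench under the block's centre; z up
- head_mouth (a point): centre of the head at the height of the collet's flat rim, 74 mm above the bench; axes as the head's. The brass collet (ring 33 mm wide, bore 22 mm, no lead-in) floats: its bore may start up to 7 mm off this point along the head's x and 3 mm along its y, unmeasured, and stays there until pushed sideways with over 4 N (travel 7.5 and 3.5 mm each way). Its height is fixed
- head_jaws (a point): on the head's axis, 10 mm below the rim: height of four sprung jaws with the seal in the bore. A stem set down within about 2 mm of the bore's true axis enters, else it stops on the rim. The jaws stop it about 7 mm down until pushed with 10 to 17 N; then a few N of friction, a click near the end, and a hard stop when the flange lands on the rim
- keeper (a joint): angle of the flat steel keeper: 0 swung clear, growing anticlockwise seen from above, 1.571 closed against its stop with its finger over the flange. Starts at 0 to 0.35. It lies 82 to 87 mm above the bench, 2 mm above a seated flange, so it cannot pass over one that is not down. Stays where left; about 1.5 N at its knob moves it
- keeper_knob (a point): mid-height of the upright black knob on the keeper's tail, 14 mm in diameter, 87 to 117 mm above the bench. The keeper turns about a post 48 mm from the head's axis along the head's -y, the knob 56 mm from it: at angle a it is at (-56 cos a, -48 - 56 sin a) mm from the head's axis in the head's x, y, swinging from the robot's side to the -y side
- rack: fixed wooden rack 68x214x36 mm with three holes 70 mm apart along its y axis (at -70, 0, +70 mm), 24 mm wide and 32 mm deep, in which stems stand loosely, flanges on the rack's top. Origin: centre of the underside
- coarse_bowl: short fat metal filter bowl in the rack, 75 mm tall, 40 mm in diameter; leave it. Origin at its stem's foot
- blanking_plug: low black blanking plug with a T-grip in the rack, 54 mm tall; leave it. Origin at its stem's foot
- bottle: brown bottle, 54 mm in diameter, 105 mm tall, standing behind the work; leave it. Origin: centre of its underside
- vial: small clear specimen vial with a blue cap, 32 mm in diameter, 64 mm tall; leave it. Origin: centre of its underside
- bone: small fossil toe bone lying near the front edge, 67x82x30 mm; leave it. Origin: centre of its underside
- air_pen: black and steel compressed-air pen lying on the right, 177 mm long; leave it
- brush: flat brush with a red handle lying near the front edge, 184 mm long; leave it
Things that resemble listed ones, but are neither listed nor needed, are in the scene too. What is shaped like the filter_tube but pink is not meant.

How it is judged:
By the outcome, as a careful person would: the job done as asked, in the order asked, and still so for the second after the job is handed in, with the robot touching nothing.
It also fails if it takes over 72 s, if anything falls off the work surface, if the arm or the gripper's body presses on something with over 40 N, if the wrist force passes 120 N, or if a joint passes its speed limit or range.

## Robot

A 7-joint arm with a two-finger parallel gripper is mounted at the origin on a cart in front of the work surface, level with it; the furniture and walls round the work are solid. World frame = base frame: x ahead of the robot, y to its left, z up, the work surface at z = 0. Lengths are in mm, angles in rad, forces in N, time in s.
With the tool pointing down it reaches from about 400 to 875 mm from the base axis. Payload 19.3 kg.
Tool frame: the origin (TCP) lies midway between the tips of the shut fingers; the grasp point (between the pads) lies 19 mm behind it (bot.pinch_z is the z of the grasp point in the tool frame, in mm); z points along the fingers, y is the direction in which the jaws open and shut (so a half turn about z gives the same grasp; the last joint's range is limited). The gripper opens to 85 mm and grips with 20 to 120 N. Pads are 22 mm wide; open, the fingers measure 114 mm over their backs; the gripper's body (76 mm by 85 mm) begins 54 mm behind the grasp point. The pads swing forward as they close: fully open they stand 13 mm farther back than shut.
Start: joints at [-1.197, 0.521, -0.036, 1.599, 0.021, 1.021, -0.113], TCP at [268.375, 564.436, 202.291] pointing down, gripper open.
Joint ranges: [-2.91, 2.91], [-0.3, 2.13], [-1.5, 1.42], [0.17, 2.43], [-1.26, 4.41], [0.16, 1.93], [-2.52, 2.52]. Speed limits (rad/s): [1.89, 1.89, 2.39, 2.39, 3.01, 3.01, 3.01].

## Interface

Orientations are given as [roll, pitch, yaw] about the fixed x, y, z axes, in that order (R = Rz(yaw) Ry(pitch) Rx(roll)).
In Python, from station import bot gives the robot as it stands. The module is installed in compiled form; this text tells all that it offers. Calls block until the motion is done:
- bot.move_pose(position, orientation): joint-space move of the TCP to a pose.
- bot.move_l(position, orientation=None, rate=150, force_limit=None): straight line of the TCP; orientation=None keeps the orientation; rate is the mean speed in mm/s. With force_limit (N) it stops when the force on the tool has changed by that much, and returns True; else False.
- bot.goto_joints(angles): joint-space move.
- bot.move_gripper(opening, grasp_force=None): finger opening in mm; grasp_force is the grip in N (None keeps the last); returns when the fingers have stopped.
- bot.wait(seconds).
- bot.solve_ik(position, orientation): joint angles nearest the present ones, or None.
- bot.get_obs(): the state.
- bot.capture(name): name is "scene" or "top" or "wrist"; returns a dict with "pixels" (384x512x3 uint8, blue, green, red), "z_map" (384x512 float32, mm along the optical axis (not along the pixel's ray), 0 where there is no reading), "fx", "fy", "cx", "cy" (pixels), "R" (3x3) and "t" (3): a world point X has camera coordinates R X + t; the wrist camera has in their place "T_tool_cam" (4x4, takes a point from camera to tool coordinates, whose origin is the TCP and whose axes are the flange's). Camera axes: x right, y down, z forward; pixel columns grow to the right and rows downward; lengths in mm; the calibration is good to about 2 mm. The wrist camera is an equidistant fisheye: a pixel r from the principal point sees the ray r / f radians off the axis. A picture is of the moment at which its call begins: read the wrist's pose just before it.
A pose or a line that the arm cannot do raises bot.IKError and nothing moves.
- bot.sign_off(): hands the job in, once; it reports no verdict.
Trained networks look in a picture, given as the dict that the camera call returned (one of the last four; its "shot" number tells which), for a name from the list of things; names that differ only in an ending like _2 or _b are one class to them, and where a whole thing is asked for, a point or a joint stands for the part that bears it (a point fixed in the world has none). Each returns a list of dicts, best first, with "conf" (0 to 1); they miss things now and then, are a little off and sometimes report something else, mostly with a low value. They report only what shows in the picture. A call takes as long as a camera call. They do not tell look-alikes from the thing itself.
- bot.spot_in(picture, name): "centre" ([column, row] in pixels, amid what is visible of it).
- bot.trace(picture, name): "region" (384x512 bool, what is visible of it) and "centre" ([column, row] in pixels, amid what is visible of it).
The state is a dict: "time": time; "joint_pos": joint angles; "dq": joint speeds; "joint_torque": joint torques, N m; "eef_pos": TCP position; "ee_rot": TCP orientation; "force": force on the tool from outside, world axes, zero at the start; "ft_torque": the same for the moment, N m; "gripper_width": finger opening in mm.
Only numpy, scipy, OpenCV 4.12 (cv2) and the standard library are available. Lean on these libraries where they do the work, as an engineer would, in place of code of your own. Each camera call takes 0.05 s, during which the arm holds its last target.

## Working session

There is one attempt and no reset: what is moved stays moved. The work goes in short steps, each a Python script; the robot and the scene stay as the last script left them, time stands still between calls to the robot, and variables do not carry over. Pictures are saved under pics/ and viewed, and the job is handed in when it is done.

```bash
mkdir -p pics; ls; cat > h.py <<'E'
import numpy as np, cv2
from station import bot
def save(n,im): cv2.imwrite('pics/'+n+'.png',im)
def world(p,u,v,z=None):
    z=p['z_map'][int(round(v)),int(round(u))] if z is None else z
    c=np.array([(u-p['cx'])/p['fx']*z,(v-p['cy'])/p['fy']*z,z])
    return p['R'].T@(c-p['t'])
def cloud(p):
    z=p['z_map'].astype(float); v,u=np.mgrid[0:384,0:512]
    c=np.stack([(u-p['cx'])/p['fx']*z,(v-p['cy'])/p['fy']*z,z],-1)
    w=(c-p['t'])@p['R']; w[z<=0]=np.nan
    return w
def proj(p,X):
    c=p['R']@np.array(X,float)+p['t']; return [p['fx']*c[0]/c[2]+p['cx'],p['fy']*c[1]/c[2]+p['cy']]
E
python3 - <<'E'
from h import *
o=bot.get_obs(); print({k:np.round(v,3) for k,v in o.items()}, bot.pinch_z)
for n in('scene','top'):
    p=bot.capture(n); save(n+'0',p['pixels'])
    print(n,p['fx'],p['cx'],p['cy'],(-p['R'].T@p['t']).round(), p['R'].round(2).tolist())
    for k in ['filter_tube','filter_head','keeper','keeper_knob','rack','coarse_bowl','blanking_plug']:
        r=bot.spot_in(p,k)
        print(k,[(np.round(x['centre']).tolist(),round(x['conf'],2),world(p,*x['centre']).round().tolist()) for x in r[:4]])
E
```

```text
pics
{'time': np.float64(0.0), 'joint_pos': array([-1.197,  0.522, -0.036,  1.6  ,  0.021,  1.021, -0.113]), 'dq': array([-0.   ,  0.   ,  0.001,  0.   ,  0.001,  0.   , -0.   ]), 'joint_torque': array([ 2.0000e-03, -9.2710e+01,  1.9820e+00, -3.6995e+01,  1.8000e-02,
        8.0000e-03, -0.0000e+00]), 'eef_pos': array([268.257, 564.088, 201.733]), 'ee_rot': array([-3.14 ,  0.   ,  2.698]), 'force': array([-0.096,  0.52 , -0.725]), 'ft_torque': array([0.024, 0.011, 0.009]), 'gripper_width': np.float64(85.206)} -18.700000000000003
scene 444.51858925198667 254.19696967109013 189.84431286759366 [-566. -765.  823.] [[0.55, -0.83, 0.01], [-0.41, -0.28, -0.87], [0.73, 0.48, -0.49]]
filter_tube [([190.0, 169.0], 0.73, [523.0, 238.0, 82.0]), ([285.0, 218.0], 0.6, [458.0, -207.0, 64.0])]
filter_head [([280.0, 201.0], 0.82, [565.0, -127.0, 47.0])]
keeper []
keeper_knob [([280.0, 190.0], 0.49, [582.0, -112.0, 76.0])]
rack [([192.0, 186.0], 0.91, [498.0, 207.0, 30.0])]
coarse_bowl [([368.0, 218.0], 0.69, [705.0, -392.0, 1.0]), ([208.0, 180.0], 0.44, [534.0, 164.0, 51.0])]
blanking_plug []
top 414.2280329682605 257.477859443144 196.74028712319478 [ 412.  -38. 1294.] [[0.01, -1.0, -0.01], [-0.99, -0.01, -0.1], [0.1, 0.01, -0.99]]
filter_tube [([311.0, 225.0], 0.61, [456.0, -184.0, 100.0]), ([165.0, 196.0], 0.6, [534.0, 237.0, 107.0])]
filter_head [([284.0, 185.0], 0.82, [575.0, -107.0, 70.0]), ([174.0, 204.0], 0.59, [520.0, 226.0, 38.0])]
keeper [([300.0, 187.0], 0.59, [576.0, -158.0, 22.0]), ([143.0, 207.0], 0.5, [508.0, 316.0, 55.0])]
keeper_knob []
rack [([175.0, 204.0], 0.77, [519.0, 222.0, 37.0])]
coarse_bowl [([188.0, 198.0], 0.74, [535.0, 178.0, 69.0])]
blanking_plug [([145.0, 208.0], 0.71, [505.0, 313.0, 44.0])]
```

```bash
python3 - <<'E'
from h import *
a=cv2.imread('pics/scene0.png');b=cv2.imread('pics/top0.png')
save('s1',cv2.resize(a[120:270,130:400],(800,444),interpolation=cv2.INTER_CUBIC))
save('t1',cv2.resize(b[130:270,110:370],(800,431),interpolation=cv2.INTER_CUBIC))
E
```

```text
(no output)
```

View pics/scene0.png

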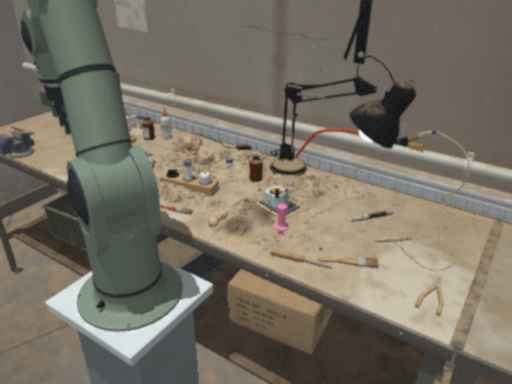

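View pics/s1.png

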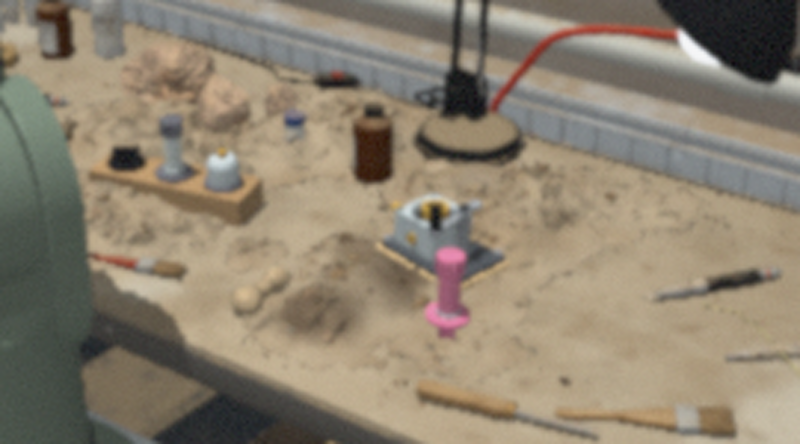

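View pics/t1.png

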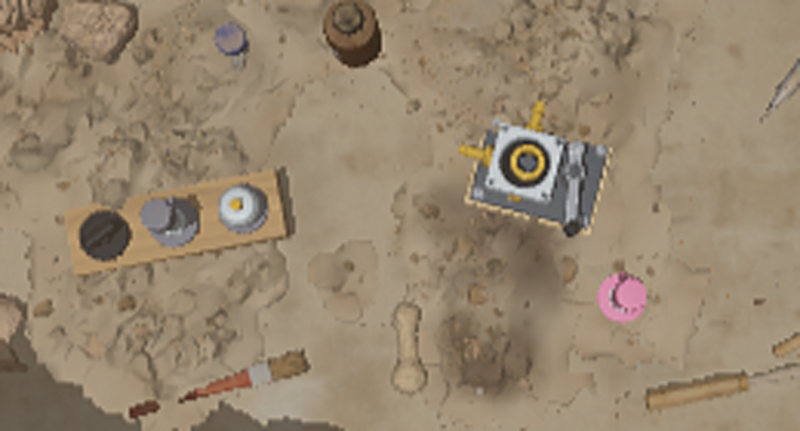

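The filter-tube candidates are the grey tube with a clear barrel in the rack's middle hole (scene ≈188,170; top ≈165,196) and the pink one standing alone (scene ≈283,218; top ≈311,225). The rack tube fits, since the pink one is ruled out. It stands between the bowl and the plug. Next I'll measure the geometry and look from closer.

```bash
python3 - <<'E'
from h import *
p=bot.capture('top'); w=cloud(p)
r=bot.trace(p,'rack')[0]['region']; m=r&(w[...,2]>28)&(w[...,2]<44)
(c,s,a)=cv2.minAreaRect(w[m][:,:2].astype(np.float32)); print('rack',c,s,a)
h=bot.trace(p,'filter_head')[0]['region']; m=h&(w[...,2]>58)&(w[...,2]<76)
print('head',cv2.minAreaRect(w[m][:,:2].astype(np.float32)),m.sum())
t=[x for x in bot.trace(p,'filter_tube')]
for x in t:
    m=x['region']&(w[...,2]>95); print('tube',x['conf'],np.round(x['centre']),np.nanmedian(w[m],0).round(1),m.sum())
im=p['pixels'].copy()
hi=(w[...,2]>150); print('tall',[ (np.nanmin(w[hi],0).round(),np.nanmax(w[hi],0).round())])
save('t2',cv2.resize(im,(800,600)))
save('crop',cv2.resize(im[175:225,135:205],(700,500),interpolation=cv2.INTER_CUBIC))
E
```

```text
rack (525.790283203125, 249.1136016845703) (68.1383285522461, 211.53269958496094) 11.674811363220215
head ((582.8656005859375, -102.47344970703125), (77.16325378417969, 65.31990051269531), 76.34638214111328) 347
tube 0.7 [165. 197.] [523.6 247.9 111.9] 96
tube 0.51 [312. 224.] [ 455.3 -193.3  104.3] 93
tall [(array([  40., -755.,  150.]), array([996., 722., 726.]))]
```

View pics/t2.png

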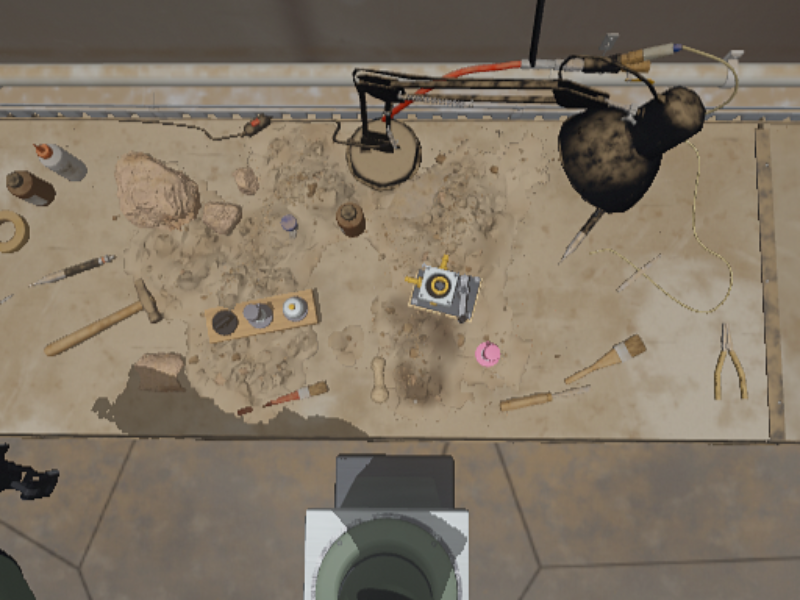

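View pics/crop.png

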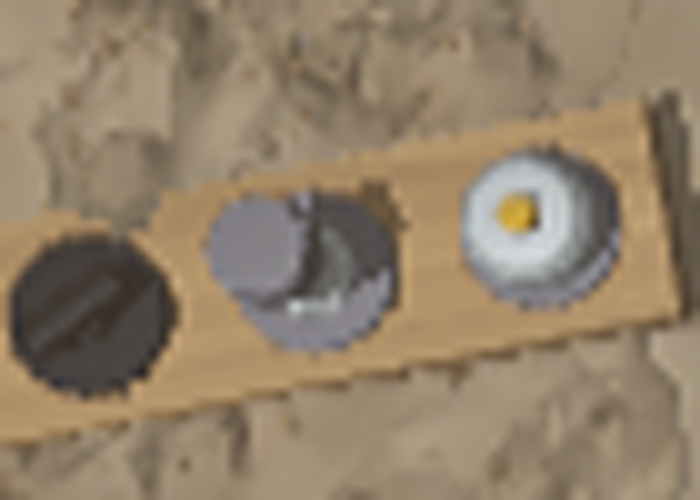

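```bash
python3 - <<'E'
from h import *
pi=np.pi
for nm,xy,ys in (('tube',(524,248),(1.774,-1.367)),('head',(580,-104),np.arange(-3,3.1,.5))):
  for y in ys:
    for z in (230,125):
      q=bot.solve_ik([*xy,z],[pi,0,y]); print(nm,round(y,2),z,None if q is None else np.round(q,2))
c=bot.capture('wrist'); print({k:(v if k!='T_tool_cam' else np.round(v,3).tolist()) for k,v in c.items() if k not in('pixels','z_map')})
E
```

```text
tube 1.77 230 [-0.73  0.43  0.26  1.7  -0.13  1.02 -0.22]
tube 1.77 125 [-0.7   0.55  0.22  1.8  -0.16  0.8  -0.2 ]
tube -1.37 230 [ 0.25  0.72 -1.27  1.65  0.71  1.31  2.19]
tube -1.37 125 [-0.2   0.58 -0.49  1.78  0.34  0.87  2.5 ]
head -3.0 230 [-0.13  0.45  0.29  1.68 -0.15  1.03  1.92]
head -3.0 125 [-0.01  0.56  0.13  1.77 -0.09  0.81  1.87]
head -2.5 230 [-0.01  0.44  0.13  1.67 -0.06  1.03  2.35]
head -2.5 125 [ 0.09  0.56 -0.01  1.77  0.01  0.82  2.28]
head -2.0 230 [ 0.85  0.74 -1.27  1.63  0.73  1.33  2.18]
head -2.0 125 [ 0.85  0.91 -1.28  1.73  0.92  1.24  2.04]
head -1.5 230 [-0.63  0.77  1.23  1.7  -0.77  1.24 -2.29]
head -1.5 125 [-0.61  0.96  1.22  1.8  -1.    1.15 -2.11]
head -1.0 230 [-0.63  0.77  1.23  1.7  -0.77  1.24 -1.79]
head -1.0 125 [-0.61  0.96  1.22  1.8  -1.    1.15 -1.61]
head -0.5 230 [-0.63  0.77  1.23  1.7  -0.77  1.24 -1.29]
head -0.5 125 [-0.54  0.82  1.01  1.8  -0.82  1.01 -1.27]
head 0.0 230 [-0.44  0.55  0.77  1.69 -0.42  1.08 -1.1 ]
head 0.0 125 [-0.4   0.68  0.72  1.79 -0.57  0.89 -0.99]
head 0.5 230 [-0.41  0.53  0.73  1.69 -0.4   1.07 -0.63]
[... 171 characters left out ...]

head 1.5 230 [-0.32  0.5   0.59  1.69 -0.31  1.05  0.29]
head 1.5 125 [-0.25  0.61  0.47  1.79 -0.36  0.83  0.33]
head 2.0 230 [-0.27  0.48  0.5   1.69 -0.26  1.04  0.74]
head 2.0 125 [-0.17  0.59  0.36  1.78 -0.27  0.82  0.75]
head 2.5 230 [-0.22  0.47  0.42  1.68 -0.22  1.04  1.2 ]
head 2.5 125 [-0.11  0.57  0.27  1.78 -0.2   0.81  1.18]
head 3.0 230 [-0.17  0.46  0.35  1.68 -0.18  1.04  1.67]
head 3.0 125 [-0.05  0.56  0.18  1.78 -0.13  0.81  1.62]
{'fx': 297.3186396354542, 'fy': 297.3186396354542, 'cx': 252.56167783386985, 'cy': 188.54032893183842, 'T_tool_cam': [[0.001, -0.96, -0.279, 71.197], [1.0, 0.001, 0.001, 0.389], [-0.001, -0.279, 0.96, -172.7], [0.0, 0.0, 0.0, 1.0]], 'shot': 4}
```

```bash
cat >> h.py <<'E'
from scipy.spatial.transform import Rotation as Ro
def wcap(name=None):
    o=bot.get_obs(); c=bot.capture('wrist')
    R=Ro.from_euler('xyz',o['ee_rot']).as_matrix(); T=np.array(c['T_tool_cam'])
    c['Rw']=R@T[:3,:3]; c['tw']=R@T[:3,3]+np.array(o['eef_pos'])
    if name: save(name,c['pixels'])
    return c
def wray(c,u,v):
    a=np.array([u-c['cx'],v-c['cy']]); r=np.hypot(*a); th=r/c['fx']
    d=np.array([*(a/r*np.sin(th) if r>1e-9 else (0,0)),np.cos(th)]); return c['Rw']@d
def wplane(c,u,v,z):
    d=wray(c,u,v); return c['tw']+d*(z-c['tw'][2])/d[2]
def wproj(c,X):
    k=c['Rw'].T@(np.array(X,float)-c['tw']); r=np.hypot(k[0],k[1]); th=np.arctan2(r,k[2])
    return c['cx']+c['fx']*th*k[0]/r, c['cy']+c['fx']*th*k[1]/r
def wcloud(c):
    v,u=np.mgrid[0:384,0:512]; a=np.stack([u-c['cx'],v-c['cy']],-1); r=np.hypot(a[...,0],a[...,1])+1e-9
    z=c['z_map'].astype(float); t=np.tan(r/c['fx'])/r
    k=np.stack([a[...,0]*t*z,a[...,1]*t*z,z],-1); w=k@c['Rw'].T+c['tw']; w[z<=0]=np.nan; return w
E
python3 - <<'E'
from h import *
yaw=1.774; d=np.array([np.cos(yaw),np.sin(yaw)])
xy=np.array([580,-104])-30*d
bot.move_pose([*xy,165],[np.pi,0,yaw]); print(bot.get_obs()['time'])
c=wcap('w1'); print(c['tw'].round(1))
w=wcloud(c); np.save('w1.npy',w)
save('w1b',cv2.resize(c['pixels'],(800,600),interpolation=cv2.INTER_CUBIC))
for k in ['filter_head','keeper_knob','keeper']:
    r=bot.spot_in(c,k); print(k,[(np.round(x['centre']).tolist(),round(x['conf'],2),w[int(x['centre'][1]),int(x['centre'][0])].round(1)) for x in r[:3]])
import pickle; pickle.dump(c,open('w1.pkl','wb'))
E
```

```text
3.7583
[571.6 -62.7 337.7]
filter_head [([250.0, 152.0], 0.86, array([ 577.6, -106.1,   58.7]))]
keeper_knob [([212.0, 188.0], 0.69, array([ 550.8, -140.2,   88.2])), ([248.0, 154.0], 0.59, array([ 575.8, -105.7,   75.1]))]
keeper [([215.0, 188.0], 0.76, array([ 554.1, -138.8,   87.6]))]
```

View pics/w1b.png

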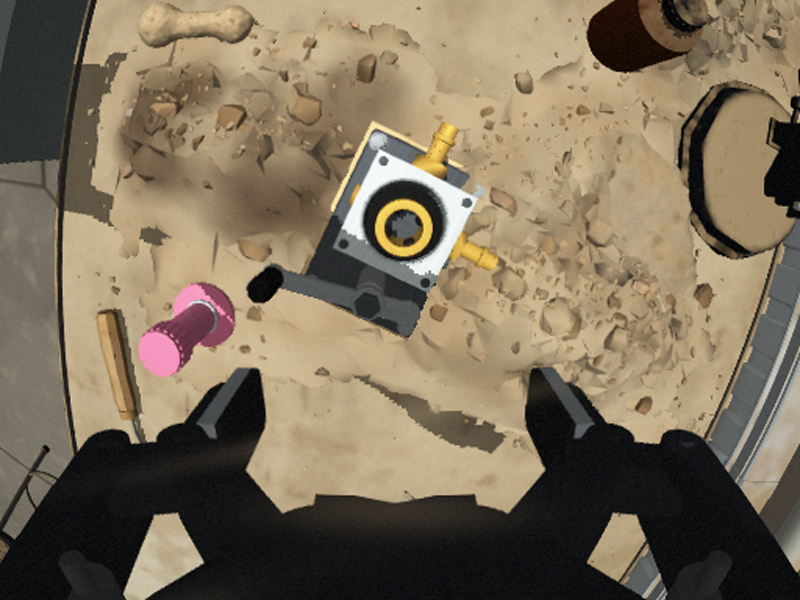

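```bash
python3 - <<'E'
from h import *
import pickle; c=pickle.load(open('w1.pkl','rb')); w=np.load('w1.npy'); im=c['pixels']
hsv=cv2.cvtColor(im,cv2.COLOR_BGR2HSV)
roi=np.zeros((384,512),np.uint8); roi[120:172,230:290]=1
y=((hsv[...,0]>15)&(hsv[...,0]<35)&(hsv[...,1]>140)&(hsv[...,2]>120)).astype(np.uint8)*roi
n,l,s,ce=cv2.connectedComponentsWithStats(y); 
for i in range(1,n): print(s[i],ce[i])
i=1+np.argmax(s[1:,4]); m=(l==i)
cs,h=cv2.findContours(m.astype(np.uint8),cv2.RETR_CCOMP,cv2.CHAIN_APPROX_NONE)
for k in cs:
    if len(k)<20: continue
    P=np.array([wplane(c,u,v,74)[:2] for u,v in k[:,0]]).astype(np.float32)
    print('contour',len(k),'ellipse@74',cv2.fitEllipse(P),P.mean(0))
zz=w[m]; print('ring z',np.nanmedian(zz[:,2]))
# block top: white
wh=((hsv[...,1]<50)&(hsv[...,2]>130)).astype(np.uint8)
roi2=np.zeros_like(wh); roi2[90:190,205:312]=1; wh*=roi2
n,l,s,ce=cv2.connectedComponentsWithStats(wh); i=1+np.argmax(s[1:,4]); print(s[i])
k=np.argwhere(l==i)[:,::-1]; P=np.array([wplane(c,u,v,66)[:2] for u,v in k]).astype(np.float32)
print('block',cv2.minAreaRect(P))
save('w1c',cv2.resize(im[85:220,140:320],(800,600),interpolation=cv2.INTER_CUBIC))
# dark annulus recess
E
```

```text
[240 127  37  37 612] [257.81535948 145.02941176]
[287 160   3   6  11] [288.45454545 163.        ]
contour 103 ellipse@74 ((583.9791259765625, -97.1022720336914), (32.277557373046875, 32.64509201049805), 34.301177978515625) [583.89435 -97.03556]
contour 70 ellipse@74 ((584.0550537109375, -97.29150390625), (22.54707908630371, 22.784072875976562), 106.17656707763672) [584.08496 -97.21422]
ring z 74.99321980441337
[ 218   90   93   96 2302]
block ((583.3281860351562, -91.04273986816406), (71.45792388916016, 75.0682373046875), 77.03876495361328)
```

View pics/w1c.png

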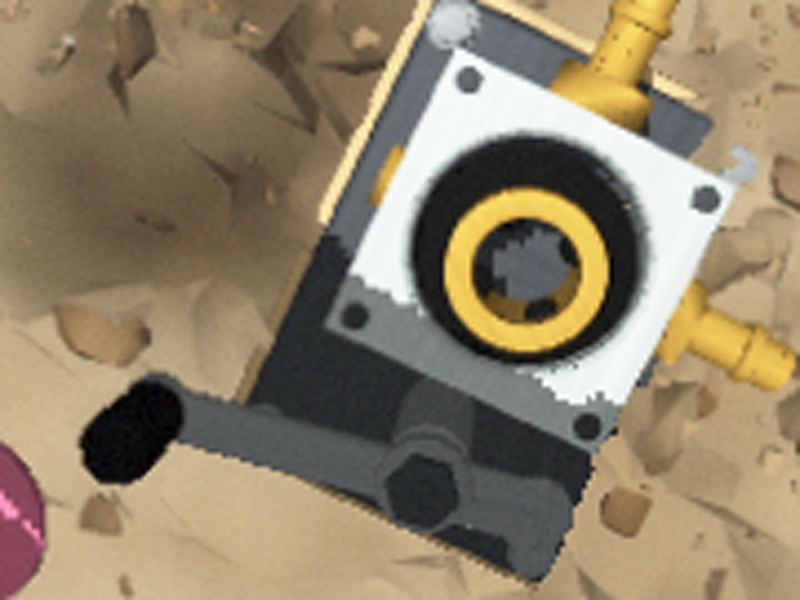

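```bash
python3 - <<'E'
from h import *
import pickle; c=pickle.load(open('w1.pkl','rb')); w=np.load('w1.npy')
f=lambda x,y:(140+x/4.444-.4,85+y/4.444-.4)
S=[wplane(c,*f(*p),66)[:2] for p in [(469,80),(706,199),(588,426),(355,316)]]
S=np.array(S);C=S.mean(0);print('block c',C.round(1)); 
for i in range(4):
    e=S[(i+1)%4]-S[i];print(np.hypot(*e).round(1),np.degrees(np.arctan2(e[1],e[0])).round(1))
e=(S[1]-S[0])+(S[2]-S[3]);  # along head x?
e2=(S[0]-S[3])+(S[1]-S[2]); a=np.degrees(np.arctan2(e[1],e[0])); b=np.degrees(np.arctan2(e2[1],e2[0])); print(a,b)
y=np.radians((a+b-90)/2); R=np.array([[np.cos(y),-np.sin(y)],[np.sin(y),np.cos(y)]])
print('yaw',y,'bore offset in head',R.T@(np.array([584.0,-97.2])-C))
print('post exp',C+R@[0,-48],'seen',[wplane(c,*f(422,491),z)[:2].round(1) for z in (87,92,97)])
print('depths post',w[int(f(422,491)[1]),int(f(422,491)[0])])
for (x,yy,z) in ((150,415,87),(130,440,102),(115,455,117)): 
    P=wplane(c,*f(x,yy),z)[:2]; print('knob',P.round(1),w[int(f(x,yy)[1]),int(f(x,yy)[0])].round(1)); h=R.T@(P-C); print(h.round(1),'ang',np.arctan2(-(h[1]+48),-h[0]).round(3))
for a in (0,.05,.1,.2): 
  for z in(87,117): q=np.array(wproj(c,[*(C+R@[-56*np.cos(a),-48-56*np.sin(a)]),z]));print(a,z,((q-[139.6,84.6])*4.444).round())
E
```

```text
block c [584.6 -95.1]
54.5 -14.5
54.1 -104.3
54.5 165.9
54.5 75.6
-14.289119638019313 75.63292744969168
yaw -0.2500724523852981 bore offset in head [-0.05715156 -2.17914628]
post exp [ 572.71589661 -141.60971642] seen [array([ 572.4, -142.8]), array([ 572.4, -141.2]), array([ 572.4, -139.6])]
depths post [ 571.87509271 -140.22707921   95.02777144]
knob [ 515.7 -138.4] [ 520.  -131.3  108. ]
[-56. -59.] ang 0.194
knob [ 515.8 -139.6] [ 518.9 -133.9  118.3]
[-55.6 -60.1] ang 0.214
knob [ 517. -138.] [ 516.9 -136.7  118.7]
[-54.9 -58.3] ang 0.185
0 87 [170. 366.]
0 117 [130. 402.]
0.05 87 [165. 379.]
0.05 117 [125. 416.]
0.1 87 [161. 392.]
0.1 117 [120. 430.]
0.2 87 [155. 418.]
0.2 117 [113. 459.]
```

```bash
python3 - <<'E'
from h import *
yaw=1.774; d=np.array([np.cos(yaw),np.sin(yaw)])
xy=np.array([524,248])-35*d
bot.move_pose([*xy,195],[np.pi,0,yaw]); print(bot.get_obs()['time'])
c=wcap('w2'); w=wcloud(c); np.save('w2.npy',w)
import pickle; pickle.dump(c,open('w2.pkl','wb'))
r=bot.trace(c,'filter_tube'); print([(x['conf'],np.round(x['centre'])) for x in r])
im=c['pixels']
u,v=np.round(wproj(c,[524,248,114])).astype(int); print(u,v)
save('w2c',cv2.resize(im[v-60:v+60,u-80:u+80],(800,600),interpolation=cv2.INTER_CUBIC))
for x in r:
    m=x['region']&(w[...,2]>108)&(w[...,2]<122)
    if m.sum()<20: continue
    k=cv2.findContours(m.astype(np.uint8),cv2.RETR_EXTERNAL,cv2.CHAIN_APPROX_NONE)[0]; k=max(k,key=len)
    P=np.array([wplane(c,a,b,114)[:2] for a,b in k[:,0]]).astype(np.float32); print(m.sum(),np.nanmedian(w[m],0),cv2.fitEllipse(P),cv2.minEnclosingCircle(P))
save('w2b',cv2.resize(im,(800,600)))
E
```

```text
5.2833
[(0.75, array([252., 137.]))]
252 145
966 [525.45555877 252.44345242 114.95114355] ((525.5438232421875, 252.25340270996094), (29.221824645996094, 29.829748153686523), 87.74445343017578) ((525.5807495117188, 251.9937286376953), 15.654411315917969)
```

View pics/w2c.png

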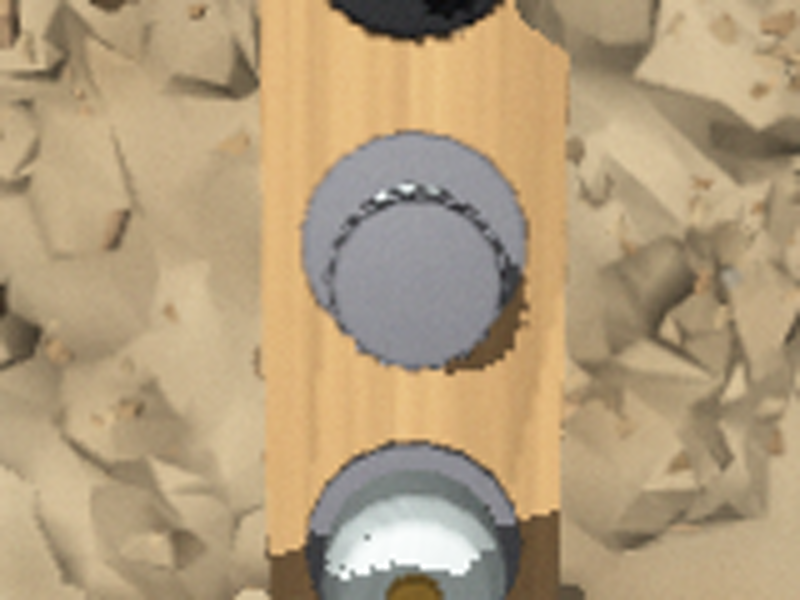

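The tube's cap circle is at crop (417,283) px, which is world (525.5, 252.1), top at 114 mm. The jaws have clear room across the rack. I'll grasp it now.

```bash
python3 - <<'E'
from h import *
yaw=1.774; O=[np.pi,0,yaw]; t=[525.5,252.1]
bot.move_l([*t,150],O,rate=150)
print(bot.move_l([*t,82],O,rate=120,force_limit=8))
bot.move_gripper(20,60)
o=bot.get_obs(); print(o['gripper_width'],o['eef_pos'],o['force'],o['time'])
c=wcap(); save('w3',cv2.resize(c['pixels'],(800,600)))
bot.move_l([*t,90],O,rate=60)
o=bot.get_obs(); print(o['gripper_width'],o['eef_pos'],o['force'])
bot.move_l([*t,145],O,rate=150)
c=wcap(); save('w4',cv2.resize(c['pixels'],(800,600)))
o=bot.get_obs(); print(o['gripper_width'],o['eef_pos'],o['force'],o['time'])
E
```

```text
False
24.81446567978734 [525.6697225  252.27677007  82.6579205 ] [-2.99434045 -1.54560226 11.06770259] 7.2667
24.660876705449663 [525.69176393 252.2122627   90.39895639] [-0.03839421  0.59065662 -1.03812501]
24.42871552464924 [524.94154812 252.06275621 144.01212804] [ 0.22594764  0.50150106 -1.15684868] 8.1667
```

View pics/w4.png

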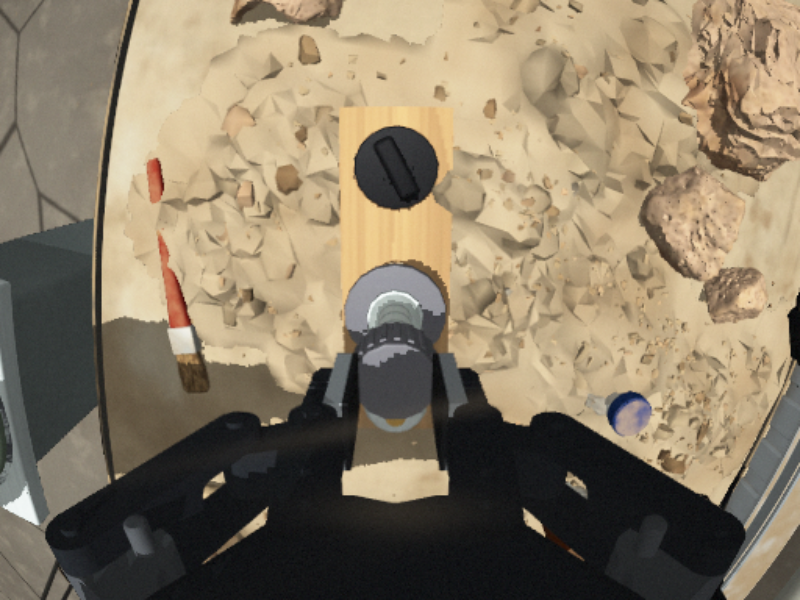

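```bash
python3 - <<'E'
from h import *
for n in('w3','w4'):
    a=cv2.imread(f'pics/{n}.png'); save(n+'c',cv2.resize(a[250:500,230:560],(792,600),interpolation=cv2.INTER_CUBIC))
E
```

```text
(no output)
```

View pics/w4c.png

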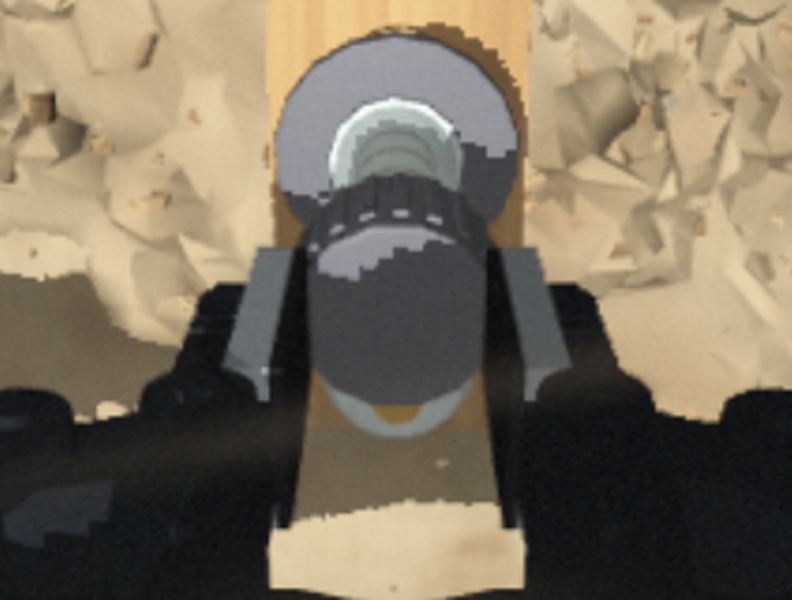

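View pics/w3c.png

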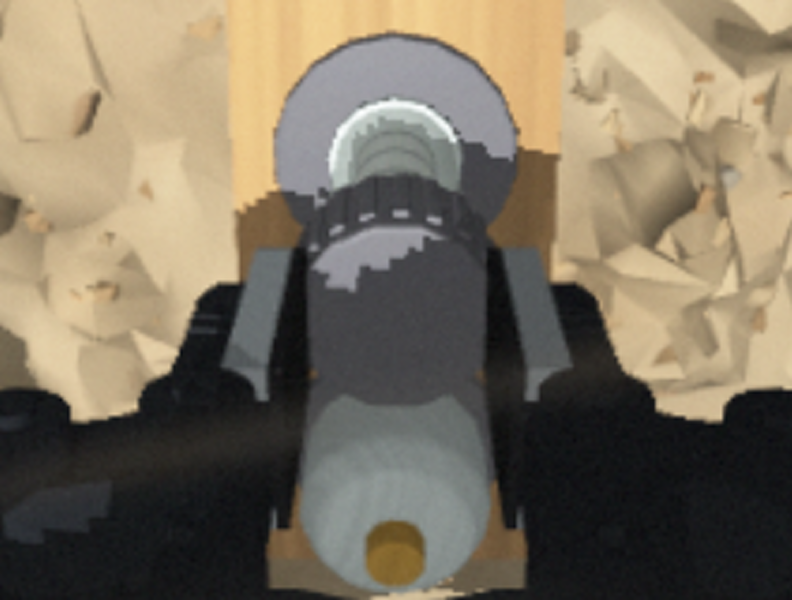

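```bash
python3 - <<'E'
from h import *
O=[np.pi,0,1.774]; b=np.array([584.2,-97.0])
bot.move_l([525.5,252.1,215],O,rate=200)
bot.move_l([*b,215],O,rate=180)
bot.move_l([*b,160],O,rate=100)
bot.wait(.3)
o=bot.get_obs(); print(o['gripper_width'],o['eef_pos'],o['force'],o['time'])
b2=2*b-o['eef_pos'][:2]
r=bot.move_l([*b2,144],O,rate=12,force_limit=5)
o=bot.get_obs(); print(r,o['gripper_width'],o['eef_pos'],o['force'],o['ft_torque'],o['time'])
c=wcap(); save('w5',cv2.resize(c['pixels'],(800,600)))
c=wcap(); save('w5c',cv2.resize(c['pixels'][130:320,130:380],(790,600),interpolation=cv2.INTER_CUBIC))
E
```

```text
24.564664238842873 [584.39587905 -96.96623395 160.38852893] [-0.43671062 -0.35303486 -1.57541534] 11.7833
False 25.076598370994493 [584.04245543 -97.0382879  144.07753611] [-0.0353208  -0.53251436 -0.61694959] [-0.02853244  0.01905159  0.00300215] 13.2667
```

View pics/w5c.png

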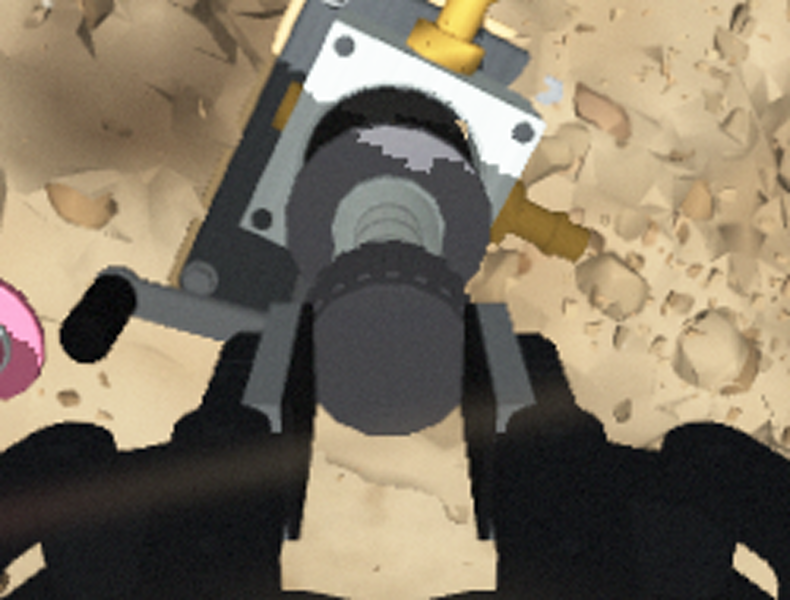

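No contact at foot ≈69 mm, so the stem is inside the bore (the rim is at 74 mm). I'll push on past the jaws with a force limit.

```bash
python3 - <<'E'
from h import *
O=[np.pi,0,1.774]; b=np.array([584.1,-97.0])
for z in (141,138,134,129,125,122.5):
    r=bot.move_l([*b,z],O,rate=10,force_limit=20)
    o=bot.get_obs(); print(z,r,o['gripper_width'].round(2),o['eef_pos'].round(2),o['force'].round(1),o['ft_torque'].round(2),o['time'])
    if r: break
E
```

```text
Traceback (most recent call last):
AttributeError: 'float' object has no attribute 'round'
```

```bash
python3 - <<'E'
from h import *
O=[np.pi,0,1.774]; b=np.array([584.1,-97.0])
for z in (138,134,129,125,122.5):
    r=bot.move_l([*b,z],O,rate=10,force_limit=20)
    o=bot.get_obs(); print(z,r,o['gripper_width'],o['eef_pos'].round(2),o['force'].round(1),o['ft_torque'].round(2),o['time'])
    if r: break
E
```

```text
138 False 24.674780992300626 [583.95 -96.91 137.76] [ 0.1 -0.3 -1.1] [ 0.07 -0.12 -0.05] 14.2667
134 False 24.510644979601594 [584.07 -96.96 133.94] [0.4 1.8 0.4] [-0.01 -0.19  0.02] 14.8167
129 False 24.767884783267824 [583.89 -96.92 128.72] [-0.2 -0.4 -2. ] [-0.01 -0.18  0.04] 15.4667
125 False 24.76685059280044 [584.05 -96.95 124.86] [ 0.9 -0.2 -0.4] [ 0.02 -0.17 -0.02] 16.0167
122.5 False 24.940814153812433 [583.88 -96.88 122.13] [ 0.8 -0.2 -3.9] [-0.02 -0.3  -0.01] 16.4167
```

```bash
python3 - <<'E'
from h import *
bot.wait(.2); o=bot.get_obs(); print(o['eef_pos'].round(2),o['force'].round(1))
c=wcap(); save('w6c',cv2.resize(c['pixels'][130:320,130:380],(790,600),interpolation=cv2.INTER_CUBIC))
p=bot.capture('scene'); u,v=map(int,proj(p,[584,-97,100])); save('s2',cv2.resize(p['pixels'][v-45:v+45,u-60:u+60],(800,600),interpolation=cv2.INTER_CUBIC))
E
```

```text
[583.86 -96.87 122.2 ] [ 0.8 -0.2 -5.4]
```

View pics/w6c.png

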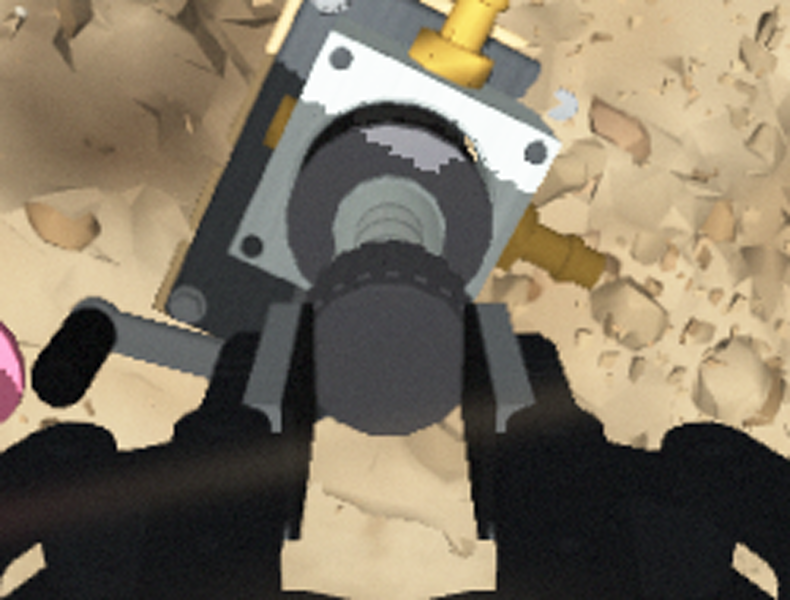

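View pics/s2.png

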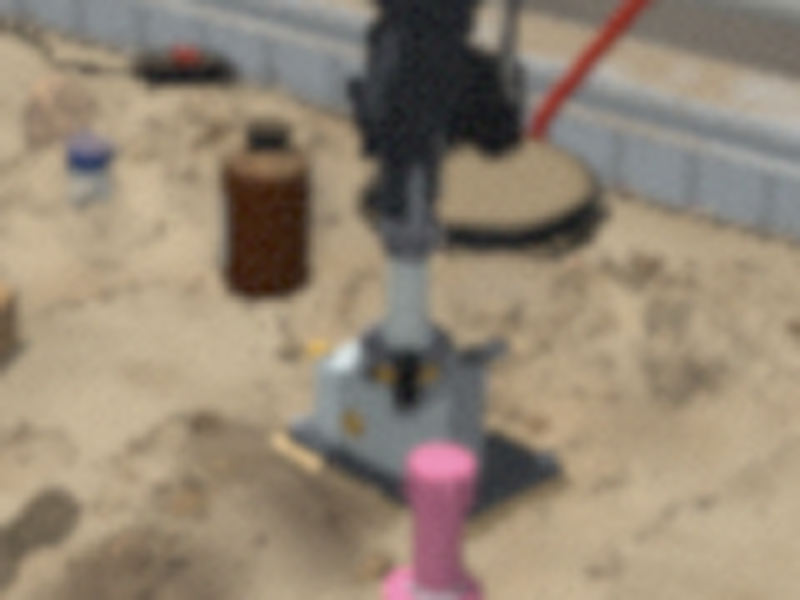

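```bash
python3 - <<'E'
from h import *
O=[np.pi,0,1.774]; b=np.array([584.1,-97.0])
z=121.5
while z>117.9:
    r=bot.move_l([*b,z],O,rate=8,force_limit=17)
    o=bot.get_obs(); print(z,r,o['gripper_width'],o['eef_pos'].round(2),o['force'].round(1),o['time'])
    if r or o['force'][2]>12: break
    z-=.5
bot.wait(.3); o=bot.get_obs(); print(o['eef_pos'].round(2),o['force'].round(1))
c=wcap(); w=wcloud(c); save('w7c',cv2.resize(c['pixels'][130:320,130:380],(790,600),interpolation=cv2.INTER_CUBIC))
E
```

```text
121.5 False 24.850061598829402 [584.07 -97.   121.43] [ 0.4  0.5 -5.5] 16.9917
121.0 False 24.51039547288395 [584.11 -96.9  120.97] [ 0.3  0.3 -3.8] 17.2417
120.5 False 24.6980035585926 [584.27 -97.03 120.77] [-0.1  0.8  4.7] 17.4917
120.0 False 24.717724396227847 [584.42 -97.07 120.62] [-2.   1.7 10.3] 17.7417
119.5 False 25.055836335693098 [584.72 -97.13 120.52] [-3.3  1.1 16.8] 17.9917
[584.69 -97.17 120.52] [-3.5  1.6 16.1]
```

View pics/w7c.png

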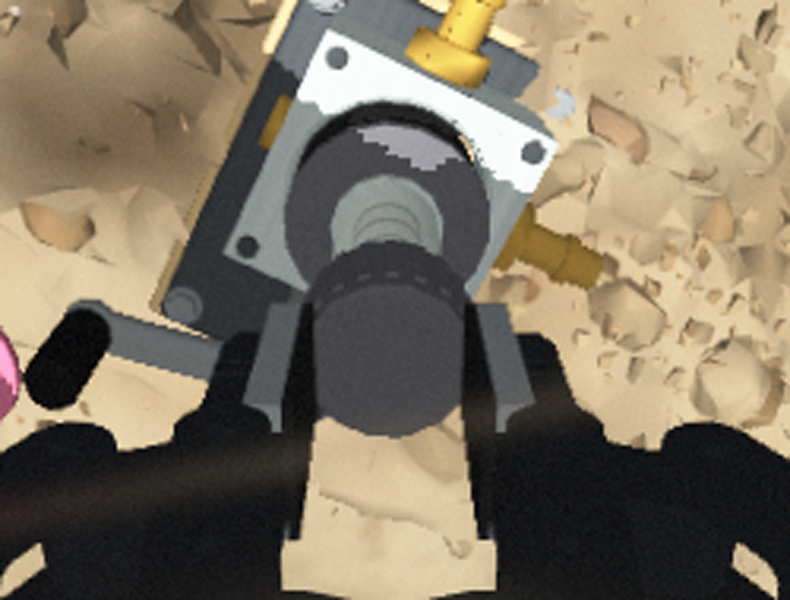

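Hard stop at TCP 120.6 mm (predicted 120.7), with the flange on the rim at ~16 N. I'll ease off, release, lift and look.

```bash
python3 - <<'E'
from h import *
O=[np.pi,0,1.774]; b=np.array([584.1,-97.0])
bot.move_l([*b,120.3],O,rate=10); o=bot.get_obs(); print(o['eef_pos'].round(2),o['force'].round(1))
bot.move_gripper(62); o=bot.get_obs(); print(o['gripper_width'],o['eef_pos'].round(2),o['force'].round(1))
bot.move_l([*b,215],O,rate=120)
o=bot.get_obs(); print(o['time'],o['force'].round(1))
d=np.array([np.cos(1.774),np.sin(1.774)])
bot.move_l([*(b-30*d),215],O,rate=150)
c=wcap('w8'); w=wcloud(c); import pickle; pickle.dump(c,open('w8.pkl','wb'))
save('w8c',cv2.resize(c['pixels'][70:250,130:370],(800,600),interpolation=cv2.INTER_CUBIC))
for r in bot.trace(c,'filter_tube'):
    z=w[r['region']]; print(r['conf'],np.round(r['centre']),'max z',np.nanpercentile(z[:,2],[5,25,50,90,97]).round(1), np.nanmedian(z[z[:,2]>145],0))
E
```

```text
[584.47 -97.06 120.69] [-1.2  1.7  7.6]
61.658563338841496 [584.07 -97.03 120.23] [0.5 0.5 0.4]
19.9833 [-0.3  0.   0.7]
0.84 [253. 146.] max z [ 80.   81.3 151.8 153.6 154.1] [584.33022875 -96.4251046  152.88899358]
0.61 [133. 198.] max z [ 34.   35.3  65.8 107.1 107.7] [nan nan nan]
  return np.nanmean(a, axis, out=out, keepdims=keepdims)
```

View pics/w8c.png

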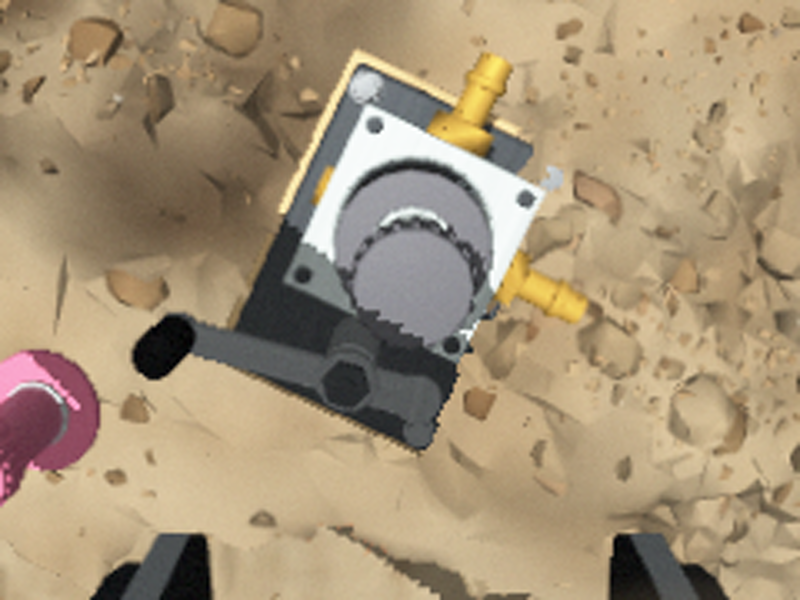

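The tube is seated: cap top at 152 mm, flange top at ~80 mm, upright. The keeper is untouched (knob at crop ≈165,345). Next I'll swing the keeper with the closed fingers, following its arc.

```bash
cat >> h.py <<'E'
C=np.array([584.6,-95.1]); HY=-0.25
HR=np.array([[np.cos(HY),-np.sin(HY)],[np.sin(HY),np.cos(HY)]])
def push(a,s,z=97):
    h=np.array([-56*np.cos(a),-48-56*np.sin(a)])-s*np.array([np.sin(a),-np.cos(a)])
    yaw=a-np.pi/2+HY+np.pi
    return [*(C+HR@h),z],[np.pi,0,yaw]
E
python3 - <<'E'
from h import *
for a in np.linspace(.19,1.72,8):
    P,O=push(a,18); q=bot.solve_ik(P,O); print(round(a,2),np.round(P),round(O[2],2),None if q is None else np.round(q,2))
P,O=push(.19,36,200)
bot.move_gripper(0)
bot.move_pose(P,O)
P[2]=97; r=bot.move_l(P,O,rate=120,force_limit=6)
o=bot.get_obs(); print(r,o['eef_pos'],o['force'].round(1),o['time'],o['gripper_width'])
c=wcap(); save('w9',cv2.resize(c['pixels'],(800,600)))
E
```

```text
0.19 [ 518. -120.   97.] 1.51 [-0.26  0.59  0.53  1.96 -0.44  0.71  0.47]
0.41 [ 515. -133.   97.] 1.73 [-0.21  0.57  0.48  1.96 -0.4   0.7   0.68]
0.63 [ 514. -145.   97.] 1.95 [-0.15  0.57  0.43  1.95 -0.36  0.7   0.88]
0.85 [ 516. -158.   97.] 2.17 [-0.09  0.57  0.39  1.93 -0.32  0.7   1.08]
1.06 [ 521. -170.   97.] 2.39 [-0.04  0.57  0.34  1.91 -0.28  0.71  1.28]
1.28 [ 529. -180.   97.] 2.6 [ 0.02  0.57  0.29  1.88 -0.24  0.72  1.47]
1.5 [ 538. -189.   97.] 2.82 [ 0.07  0.58  0.23  1.85 -0.19  0.73  1.66]
1.72 [ 549. -196.   97.] 3.04 [ 0.12  0.6   0.18  1.81 -0.15  0.75  1.84]
False [ 519.3835005  -102.51274181   97.5341746 ] [-0.7 -0.5  0.5] 22.4583 0.1637968700592686
```

View pics/w9.png

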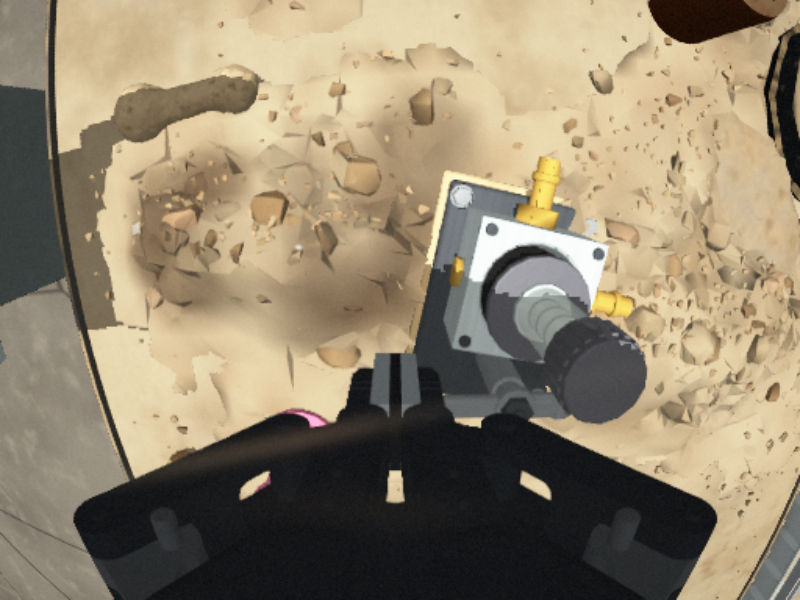

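```bash
python3 - <<'E'
from h import *
def st(r,a):
    o=bot.get_obs(); print(round(a,2),r,o['eef_pos'].round(1),o['force'].round(1),round(float(o['time']),2))
P,O=push(.19,20); r=bot.move_l(P,O,rate=60,force_limit=8); st(r,.19)
if not r:
  for a in np.arange(.34,1.45,.15):
    P,O=push(a,18); r=bot.move_l(P,O,rate=60,force_limit=8); st(r,a)
    if r: break
c=wcap(); save('w10',cv2.resize(c['pixels'],(800,600)))
E
```

```text
0.19 False [ 518.  -118.8   97.1] [-0.  -0.9 -1. ] 22.93
0.34 False [ 515.4 -128.6   97.1] [ 0.3  0.3 -0.4] 23.26
0.49 False [ 514.1 -137.1   97. ] [-0.  -1.   0.4] 23.56
0.64 False [ 514.1 -145.9   97. ] [-0.2 -0.2  0.2] 23.86
0.79 False [ 515.4 -154.6   96.9] [0.5 0.2 0.2] 24.16
0.94 False [ 518.  -163.    96.9] [-0.3 -0.3  0.3] 24.46
1.09 False [ 521.7 -170.9   96.9] [ 0.5 -0.3 -0.9] 24.76
1.24 False [ 526.7 -178.1   96.9] [0.8 1.6 0.2] 25.06
1.39 False [ 532.7 -184.6   96.9] [-0.2  0.  -1.1] 25.36
```

View pics/w10.png

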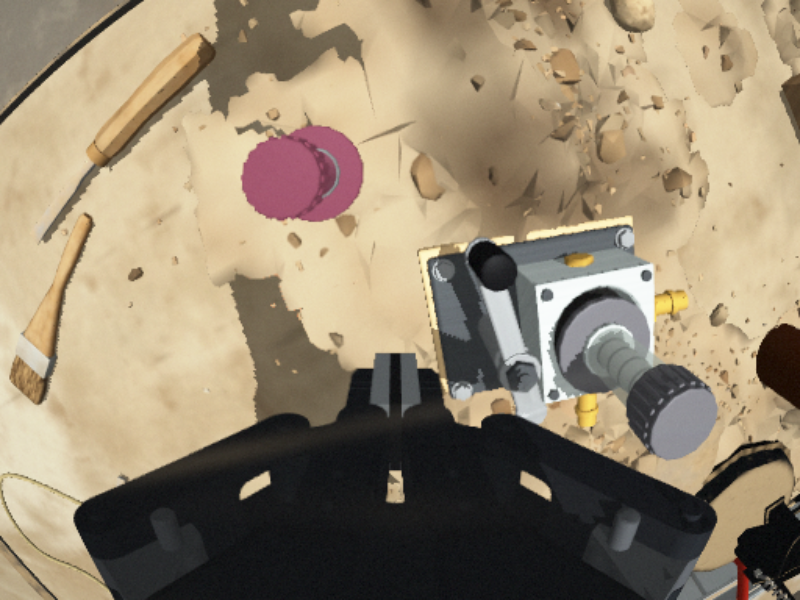

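```bash
python3 - <<'E'
from h import *
c=wcap('w11'); w=wcloud(c)
s=512/800
for n,(x,y),z in (('knobtop',(498,270),117),('knobbase',(483,243),87),('post',(520,372),95)):
    P=wplane(c,x*s,y*s,z)[:2]; h=HR.T@(P-C); print(n,P.round(1),h.round(1),np.arctan2(-(h[1]+48),-h[0]).round(2),w[int(y*s),int(x*s)].round(1))
o=bot.get_obs(); print(o['eef_pos'],o['ee_rot'])
r=bot.spot_in(c,'keeper_knob'); print([(np.round(x['centre']),x['conf']) for x in r])
print('tcp px',np.array(wproj(c,o['eef_pos']))/s)
E
```

```text
knobtop [ 515.5 -136.8] [-56.6 -57.5] 0.17 [ 514.6 -137.2  118.2]
knobbase [ 511.8 -134.9] [-60.7 -56.5] 0.14 [ 510.1 -135.5   93.1]
post [ 568.1 -141.4] [ -4.6 -48.9] 0.2 [ 568.4 -141.8   93.8]
[ 532.6078258  -184.50343707   96.91103699] [ 3.14147530e+00 -4.44800316e-04  2.70528666e+00]
[(array([325., 209.]), 0.94)]
tcp px [393.18208795 344.92282689]
```

```bash
python3 - <<'E'
from h import *
c=wcap('w12'); w=wcloud(c)
for x,y in ((238,228),(245,228),(256,228),(238,235),(240,245),(240,255),(225,240),(230,260),(325,209),(370,265)): print((x,y),w[y,x].round(1))
p=bot.capture('scene'); u,v=map(int,proj(p,[550,-140,100])); save('s3',cv2.resize(p['pixels'][v-45:v+45,u-60:u+60],(800,600),interpolation=cv2.INTER_CUBIC))
p=bot.capture('top'); u,v=map(int,proj(p,[550,-140,100])); save('t3',cv2.resize(p['pixels'][v-45:v+45,u-60:u+60],(800,600),interpolation=cv2.INTER_CUBIC))
E
```

```text
(238, 228) [ 567.5 -215.3    7.3]
(245, 228) [ 521.  -182.6  134.1]
(256, 228) [ 523.5 -177.7  133.6]
(238, 235) [ 573.6 -218.3    8.6]
(240, 245) [ 519.9 -184.   153.4]
(240, 255) [ 520.5 -184.   161.6]
(225, 240) [ 519.9 -192.5  141.3]
(230, 260) [ 516.4 -185.8  171. ]
(325, 209) [ 548.8 -138.6   89. ]
(370, 265) [ 636.8 -114.5   49.3]
```

View pics/s3.png

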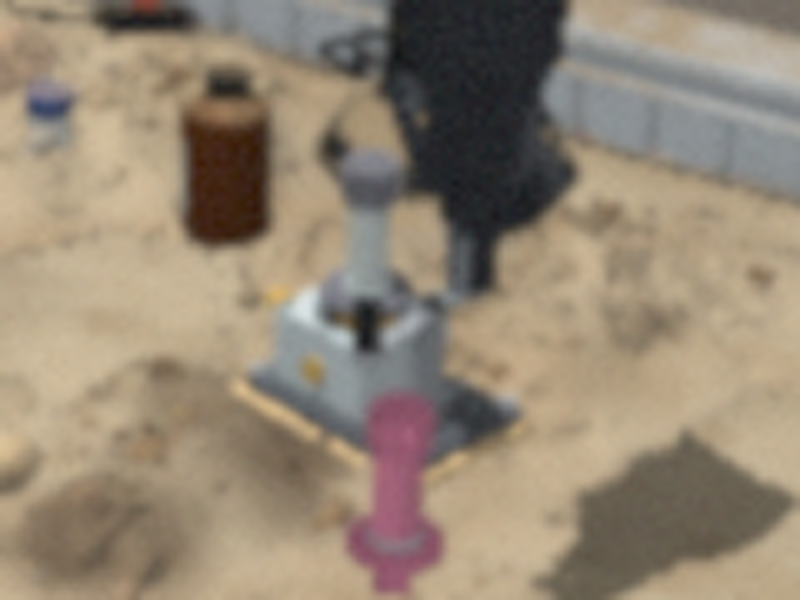

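```bash
python3 - <<'E'
from h import *
c=wcap(); w=wcloud(c); o=bot.get_obs(); R=Ro.from_euler('xyz',o['ee_rot']).as_matrix(); t=o['eef_pos']
for X in ([11,0,0],[11,0,-20],[11,0,-37],[-11,0,0],[0,0,0]): print(X,np.round(wproj(c,R@np.array(X)+t),1))
for y in range(218,272,4):
    k=(w[y,246]-t)@R; print(y,k.round(1),c['z_map'][y,246])
save('w12c',cv2.resize(c['pixels'][200:300,180:320],(800,571),interpolation=cv2.INTER_CUBIC))
p=bot.capture('scene'); u,v=map(int,proj(p,[550,-140,100])); 
for z in (97,115,134): print(z,((np.array(proj(p,[t[0],t[1],z]))-[u-60,v-45])*800/120).round())
ww=cloud(p)
for (x,y) in ((470,290),(470,270),(470,240),(460,280),(485,260),(370,320),(365,180)): print((x,y),ww[int(v-45+y*.15),int(u-60+x*.15)].round(1))
E
```

```text
[11, 0, 0] [251.6 204.2]
[11, 0, -20] [251.5 216.1]
[11, 0, -37] [251.4 228.6]
[-11, 0, 0] [251.6 236.5]
[0, 0, 0] [251.6 220.7]
218 [-33.1  -5.5  86.9] 278.42056
222 [-37.8  -5.5  88.5] 281.28012
226 [ 11.5  -2.7 -34.9] 148.98462
230 [ 11.6  -2.6 -40.1] 143.94472
234 [ 11.5  -2.5 -44.4] 139.92249
238 [ 11.   -2.5 -47.9] 136.65697
242 [ 12.   -2.3 -54. ] 130.5444
246 [ 11.8  -2.3 -57.5] 127.25683
250 [ 11.3  -2.2 -60.2] 124.74107
254 [ 11.5  -2.1 -64.1] 120.93633
258 [ 11.6  -2.1 -67.7] 117.42881
262 [ 12.6  -2.  -72.7] 112.433876
266 [ 12.2  -1.9 -75.1] 110.212715
270 [ 12.4  -1.9 -78.2] 107.122185
97 [462. 347.]
115 [464. 315.]
134 [466. 281.]
(470, 290) [ 521.7 -191.3  137.9]
(470, 270) [ 528.  -187.4  144.6]
(470, 240) [ 525.7 -187.8  160.1]
(460, 280) [ 521.7 -187.6  140.3]
(485, 260) [ 522.3 -197.3  153.9]
(370, 320) [ 512.9 -142.5  108.1]
(365, 180) [ 573.2 -100.9  146.5]
```

View pics/w12c.png

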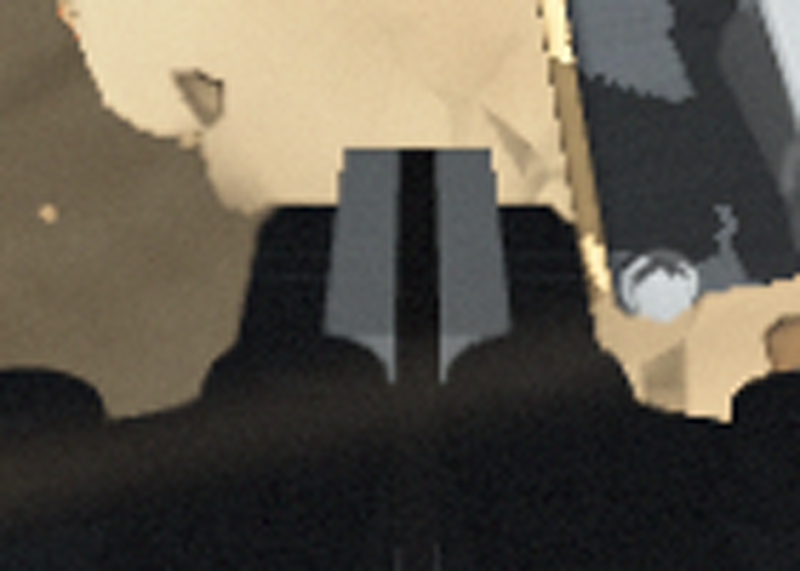

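View pics/t3.png

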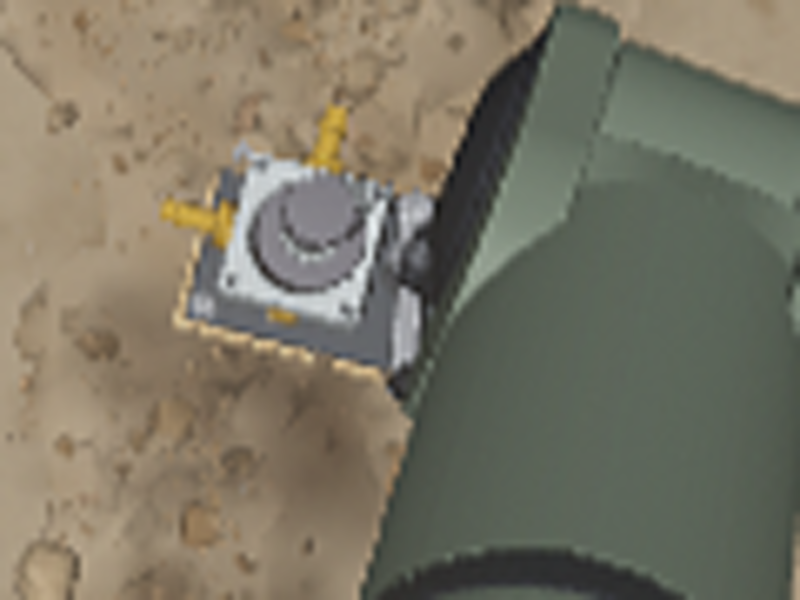

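```bash
python3 - <<'E'
from h import *
import pickle
for n in ('w1','w2','w8'):
    c=pickle.load(open(n+'.pkl','rb')); c2=dict(c); c2['Rw']=np.array(c['T_tool_cam'])[:3,:3]; c2['tw']=np.array(c['T_tool_cam'])[:3,3]
    k=wcloud(c2); m=(np.abs(k[...,0])<20)&(np.abs(k[...,1])<62)&(k[...,2]<5)&(k[...,2]>-120)
    z=k[m]; print(n,np.nanpercentile(z[:,2],[50,90,98,100]).round(1)); 
    b=z[z[:,2]>np.nanmax(z[:,2])-8]; print(b.min(0).round(1),b.max(0).round(1))
c=wcap(); c2=dict(c);c2['Rw']=np.array(c['T_tool_cam'])[:3,:3]; c2['tw']=np.array(c['T_tool_cam'])[:3,3]
k=wcloud(c2); m=(np.abs(k[...,0])<20)&(np.abs(k[...,1])<62)&(k[...,2]<5)&(k[...,2]>-120)
z=k[m]; print('now',np.nanpercentile(z[:,2],[50,90,98,100]).round(1))
print(bot.get_obs()['gripper_width'])
E
```

```text
w1 [-106.4  -65.9  -50.2  -43. ]
[-10.4 -54.6 -51. ] [ 12.1  54.3 -43. ]
w2 [-106.4  -66.1  -50.2  -42.1]
[-10.5 -53.2 -50.1] [ 12.   49.5 -42.1]
w8 [-102.9  -66.3  -45.6  -34.8]
[-10.3 -41.1 -42.8] [ 12.3  41.  -34.8]
now [-102.8  -75.6  -43.4    5. ]
-0.036690715700604316
```

```bash
python3 - <<'E'
from h import *
c=wcap(); c2=dict(c);c2['Rw']=np.array(c['T_tool_cam'])[:3,:3]; c2['tw']=np.array(c['T_tool_cam'])[:3,3]
k=wcloud(c2); g=(np.linalg.norm(k-[0,0,-100],axis=-1)<110)&(k[...,2]<-20)
for lo,hi in ((0,10),(10,20),(20,30),(30,45),(45,60),(60,90)):
    m=g&(np.abs(k[...,1])>=lo)&(np.abs(k[...,1])<hi); 
    if m.sum(): print(lo,hi,m.sum(),'z max',np.nanpercentile(k[m][:,2],[50,98,100]).round(1),'x',np.nanmin(k[m][:,0]).round(1),np.nanmax(k[m][:,0]).round(1))
E
```

```text
0 10 10543 z max [-110.7  -41.8  -33.6] x -12.3 22.1
10 20 7496 z max [-117.9  -49.6  -37.3] x 6.2 22.1
20 30 5729 z max [-92.7 -77.3 -20.1] x -8.1 37.7
30 45 11233 z max [-105.2  -21.1  -20. ] x -8.5 41.6
45 60 6185 z max [-119.6 -100.9  -94.6] x -9.1 15.5
60 90 910 z max [-50.6 -36.2 -33.6] x -19.8 13.5
```

The shut fingertips show about 34 mm behind the stated TCP: both the wrist depth and the scene view put them at z≈131–135 with the TCP at 97. They passed over the knob without touching it, and the keeper is still at ≈0.18. I'll redo the swing 26 mm lower, with guarded moves.

```bash
python3 - <<'E'
from h import *
def st(r,a):
    o=bot.get_obs(); print(a,r,o['eef_pos'].round(1),o['force'].round(1),round(float(o['time']),2))
o=bot.get_obs(); bot.move_l([*o['eef_pos'][:2],150],rate=150)
P,O=push(.18,38,150); bot.move_pose(P,O)
P,O=push(.18,38,71); r=bot.move_l(P,O,rate=70,force_limit=5); st(r,'down')
c=wcap(); save('w13',cv2.resize(c['pixels'],(800,600)))
if not r:
    P,O=push(.18,22,71); r=bot.move_l(P,O,rate=40,force_limit=8); st(r,'near')
    P,O=push(.3,18,71); r=bot.move_l(P,O,rate=40,force_limit=8); st(r,.3)
    P,O=push(.45,18,71); r=bot.move_l(P,O,rate=40,force_limit=8); st(r,.45)
c=wcap(); save('w14',cv2.resize(c['pixels'],(800,600)))
E
```

```text
down False [519.8 -99.8  71.4] [0.1 0.1 0.9] 28.75
near False [ 518.4 -115.9   71. ] [-0.  -0.1 -0.4] 29.35
0.3 False [ 516.  -126.3   71. ] [-0.2 -0.1 -0. ] 29.77
0.45 False [ 514.4 -134.9   71. ] [-0.6 -0.5 -0.6] 30.14
```

View pics/w14.png

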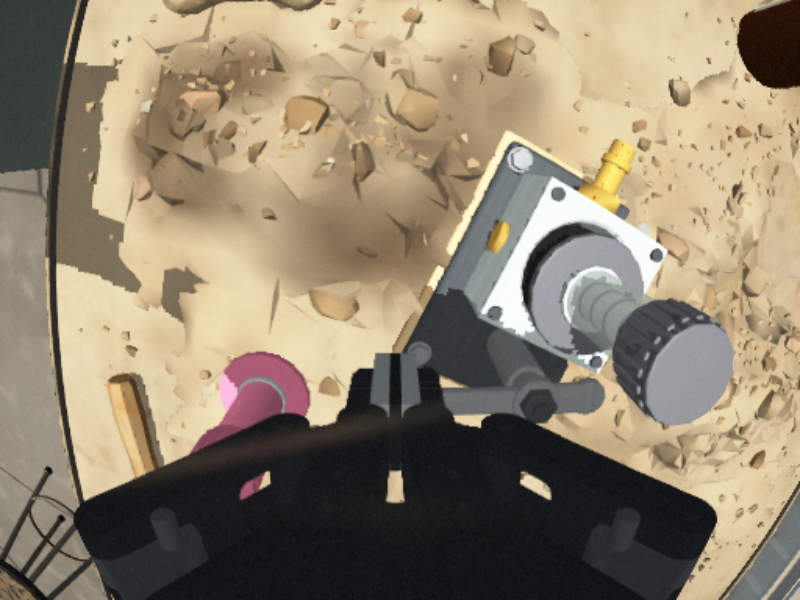

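The keeper now turns with the fingers: its arm is square to the tool, and its finger at (595,393) is swinging toward the flange. Continuing along the arc to the stop.

```bash
python3 - <<'E'
from h import *
def st(r,a):
    o=bot.get_obs(); print(round(a,2),r,o['eef_pos'].round(1),o['force'].round(1),round(float(o['time']),2))
a=.45
while a<1.76:
    a+=.15 if a<1.3 else .06
    P,O=push(a,18,71); r=bot.move_l(P,O,rate=50 if a<1.4 else 25,force_limit=7); st(r,a)
    if r: break
c=wcap(); save('w15',cv2.resize(c['pixels'],(800,600)))
E
```

```text
0.6 False [ 514.  -143.7   71. ] [0.3 0.7 0.1] 30.52
0.75 False [ 515.  -152.5   71. ] [0.4 0.3 0. ] 30.84
0.9 False [ 517.2 -160.9   71. ] [-0.7  0.2 -0.5] 31.17
1.05 False [ 520.7 -169.    71. ] [ 0.2 -0.5 -0.2] 31.49
1.2 False [ 525.4 -176.5   70.9] [-0.3  0.2 -1. ] 31.82
1.35 False [ 531.1 -183.1   70.9] [0.8 0.2 0. ] 32.14
1.41 False [ 533.8 -185.5   71. ] [ 0.1 -0.2  0.1] 32.43
1.47 False [ 536.6 -187.9   71. ] [-0.1 -0.  -0.2] 32.73
1.53 False [ 539.4 -190.1   71. ] [-0.6 -0.7 -0.9] 33.02
1.59 True [ 541.1 -191.7   70.5] [-1.1  1.   1. ] 33.24
```

View pics/w15.png

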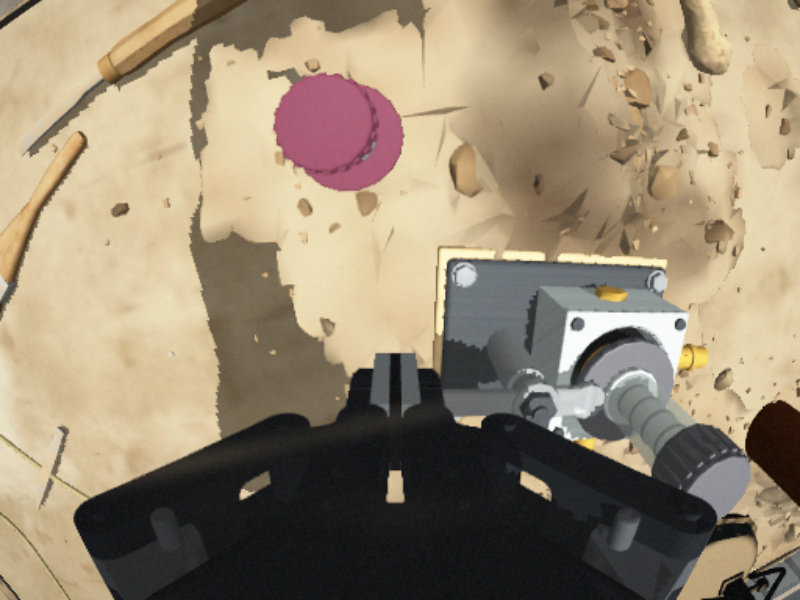

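```bash
python3 - <<'E'
from h import *
def st(r,a):
    o=bot.get_obs(); print(round(a,2),r,o['eef_pos'].round(1),o['force'].round(1),round(float(o['time']),2))
P,O=push(1.571,18,71); r=bot.move_l(P,O,rate=15,force_limit=7); st(r,1.57)
for s in (16.5,15,13.5,12):
    P,O=push(1.571,s,71); r=bot.move_l(P,O,rate=12,force_limit=7); st(r,s)
    if r: break
bot.wait(.2); st(r,0)
# back off and lift, look
P,O=push(1.571,35,71); bot.move_l(P,O,rate=60)
P,O=push(1.571,35,150); bot.move_l(P,O,rate=150)
c=wcap(); save('w16',cv2.resize(c['pixels'],(800,600)))
P,O=push(1.571,35,190); O[2]=1.774; P[:2]=list(np.array([584.1,-115.])-50*np.array([np.cos(1.774),np.sin(1.774)])); bot.move_l(P,[np.pi,0,1.774],rate=150)
c=wcap('w17'); w=wcloud(c); save('w17c',cv2.resize(c['pixels'][50:230,130:370],(800,600),interpolation=cv2.INTER_CUBIC))
import pickle; pickle.dump(c,open('w17.pkl','wb')); st(r,0)
for r in bot.trace(c,'filter_tube')[:2]:
    z=w[r['region']]; print(r['conf'],np.nanpercentile(z[:,2],[5,25,50,90,97]).round(1), np.nanmedian(z[z[:,2]>145],0))
for k in bot.spot_in(c,'keeper_knob')[:2]: print(k['conf'],np.round(k['centre']))
E
```

```text
1.57 False [ 541.3 -191.4   71. ] [-2.1  0.4  0. ] 33.54
16.5 True [ 541.1 -191.4   70.4] [0.2 0.2 0.3] 33.75
0 True [ 541.1 -191.4   70.2] [0.2 0.1 0.3] 33.95
0 True [ 593.8 -164.1  189.7] [0.3 0.9 0.5] 36.42
0.8 [ 80.2  81.8 152.5 153.7 154.2] [584.25062855 -97.51563641 152.95919985]
0.31 [ 16.9  25.   49.7  88.5 104.3] [ 578.22212787 -111.4868192   150.60236073]
0.73 [226. 167.]
```

View pics/w17c.png

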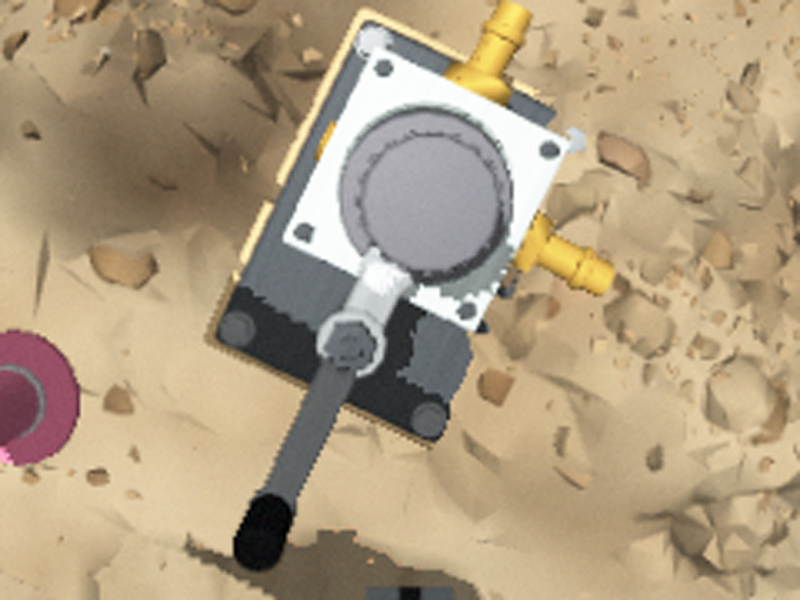

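View pics/w16.png

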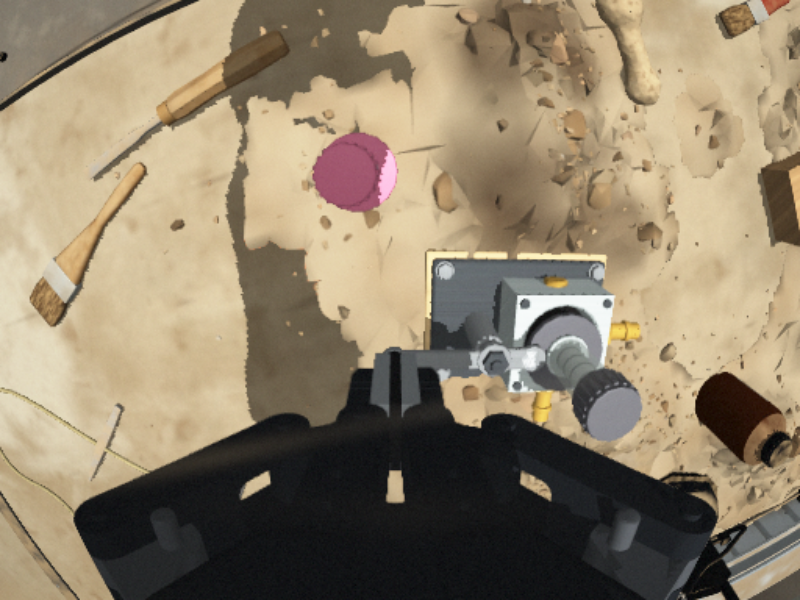

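```bash
python3 - <<'E'
from h import *
import pickle; c=pickle.load(open('w17.pkl','rb')); w=wcloud(c)
f=lambda x,y:(130+x/3.333-.35,50+y/3.333-.35)
S=np.array([wplane(c,*f(*p),66)[:2] for p in [(384,67),(550,149),(467,312),(303,232)]]); Cc=S.mean(0); print(Cc,HR.T@(S-Cc).T)
for n,p,z in (('post',(350,342),95),('armmid',(315,420),87),('arm end',(279,497),87),('knobbase',(270,508),87),('knobtop',(257,548),117),('finger',(385,280),87)):
    P=wplane(c,*f(*p),z)[:2]; h=HR.T@(P-Cc); u,v=f(*p); print(n,P.round(1),h.round(1),'a',np.degrees(np.arctan2(-(h[1]+48),-h[0])).round(1),w[int(round(v)),int(round(u))].round(1))
for a in (1.3,1.4,1.5,1.571):
    print(a,[((np.array(wproj(c,[*(Cc+HR@[-56*np.cos(a),-48-56*np.sin(a)]),z]))-[129.65,49.65])*3.333).round() for z in (87,117)])
E
```

```text
[584.55937189 -94.93522203] [[-27.30338837  27.3702379   27.32364928 -27.39049881]
 [ 27.53721177  27.50646301 -27.67279322 -27.37088156]]
post [ 572.3 -139.8] [ -0.8 -46.5] a -62.0 [ 572.5 -139.6   94.4]
armmid [ 566.5 -165.3] [ -0.1 -72.7] a 89.8 [ 566.5 -165.1   89.4]
arm end [ 560.2 -190.4] [  0.  -98.5] a 90.0 [ 560.3 -188.8   92.2]
knobbase [ 558.2 -194.3] [  -1.  -102.8] a 89.0 [ 559.6 -188.8  101.7]
knobtop [ 558.8 -195.3] [-1.000e-01 -1.036e+02] a 89.9 [ 559.1 -194.8  118.1]
finger [ 578.2 -122. ] [  0.5 -27.8] a -91.5 [ 578.1 -122.2   88.4]
1.3 [array([228., 486.]), array([209., 519.])]
1.4 [array([243., 497.]), array([226., 532.])]
1.5 [array([260., 507.]), array([244., 543.])]
1.571 [array([272., 513.]), array([257., 549.])]
```

```bash
python3 - <<'E'
from h import *
p=bot.capture('top'); save('t9',cv2.resize(p['pixels'],(800,600)))
o=bot.get_obs(); print(o['force'].round(1),o['time'])
bot.sign_off()
E
```

```text
[ 0.5  0.3 -0.5] 36.5667
the job is handed in; nothing more can be done
```

View pics/t9.png

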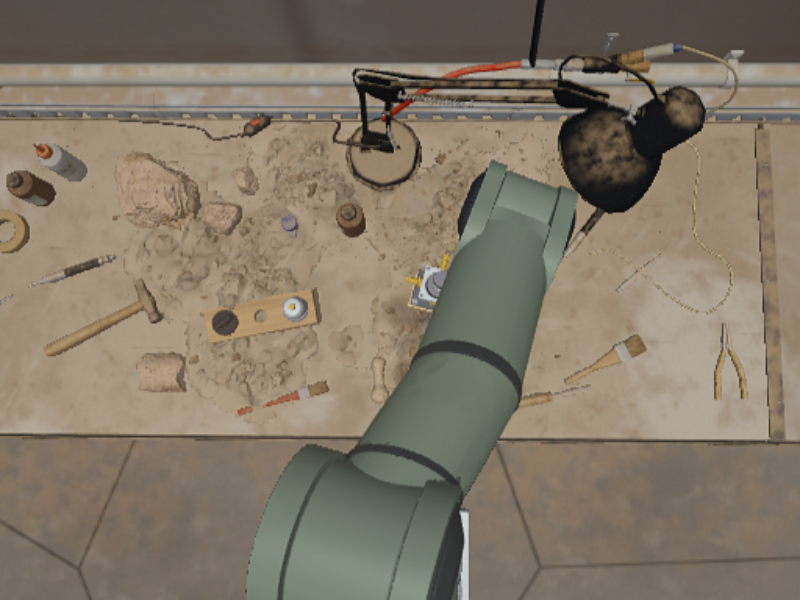

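The filter tube is seated in the head, the keeper is closed over its flange, and I handed the job in at about 36.6 s.

**Fitting the tube:** I took the grey clear-barrelled tube from the rack's middle hole. The bore showed about 2 mm off the head's centre along its −y. The stem was lowered with a force limit and went straight in, with no rim contact, so no feeling about for the collet was needed. I leaned on the tube with no more than about 17 N as read, and stopped when the flange landed. I then swung the keeper by its knob along its arc to the stop, backed off and lifted clear.

**Last checks:**
- **Tube:** the cap top read 152.9 mm (152 expected) and the flange top about 80 mm. It stood upright.
- **Keeper:** it measured 89–90°, against its stop.
- **Tool:** the force read about 0, with the gripper clear of everything.
- **Everything else:** bowl, plug, bottle, vial, bone and brush looked unmoved in the final top view. The arm hid part of that view, including the pink tube, which had looked undisturbed a moment earlier in the wrist view.

**What disagreed:**
- **Jaw resistance:** I never saw the 10–17 N in the readings between moves, and no 20 N stop tripped. I did see a pull of about 5 N near the end, then the hard stop at the expected height.
- **Fingertips:** shut, they showed about 34 mm behind the stated TCP. My first sweep passed over the knob without touching it, so I repeated it 26 mm lower.
- **Gripper width:** it read about 24.5 mm on the 30 mm cap, though the tube did not slip.

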